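Put the craft mallet back into its spring-catch ring stand

TASK

Take the small mallet out of the wooden candle block by its head and lower it, handle first, down through the steel ring of the green tool stand. Press it gently (never with more than about 20 N on the stand) until the head has pushed the yellow sprung collar fully home and the catch keeps it down, then let go and leave it upright in the ring. Do not shift the candle, the mug or the glue gun.

Things in the scene. Friction and masses are not known exactly. Their poses are not given: they have to be found in the camera images.
- mallet_head (a point): Centre of the mallet's orange, black-banded head, 72 (x) x 30 (y) x 36 mm high (z, from handle tip to head). Grip it across the 30 mm sides in its upper half, keeping the fingers off its lowest 8 mm: the yellow collar comes there. The mallet weighs 0.12 to 0.24 kg and starts upright, handle down, loose in the block's hole.
- mallet_tip (a point): Lower end of the mallet's green round handle, on its axis, 103 mm below the head's centre, 85 mm below the head's underside; axes as the head's. Handle 17 mm thick, its last 10 mm tapering to 10 mm. A 7 mm long groove, 13 mm thick at its bottom, goes round it 20 mm below the head's underside.
- block: Fixed wooden candle block, 66 x 66 x 55 mm high, origin at the centre of its underside. In its middle an upright hole of 26 mm, 45 mm deep, holds the mallet's handle loosely at the start.
- stand: Fixed tool stand: green foot plate 150 x 90 x 8 mm, post 62 mm to +x of the origin, arm with an upright steel ring 30 mm long. Origin on the table exactly below the ring's axis. Bore 21 mm, flaring to 29 mm at the mouth. The arm's height is not measured: the mouth lies 115 to 155 mm above the table. The yellow collar, 7 mm above the mouth, is its highest part.
- jaw_l (a joint): One of the two opposed, sprung brass catch noses in the ring's bore, 18 mm below its mouth; 0 = free (12 mm between the noses), m, grows to 0.0025 as the handle spreads them. Pushing the tapered tip between them takes about 4 to 8 N, then the handle drags at 2 to 4 N until they snap into its groove. The mallet's weight alone does not do it.
- seat (a joint): Yellow collar, 54 mm wide outside, round the mouth of the ring, on which the head lands. It is pushed straight down against a spring: 0 = up (free, its top 7 mm above the mouth), 0.0065 m = at its stop. It takes 2.4 N to start and 6.3 N at the stop, handle drag not counted. Held by the catch it stays at 0.003 to 0.005 m.
- candle: Bystander: purple pillar candle, 50 mm thick, 70 mm high, loose; origin at the centre of its underside.
- mug: Bystander: white mug, 80 mm wide, 90 mm high, with a handle on its +y side, loose; origin at the centre of its underside.
- glue_gun: Bystander: green cordless glue gun lying on its side, 130 mm long barrel (along its x) 46 mm high, black grip to +y, loose; origin under the barrel's middle.
Not all that is in view belongs to the job. There is more than one size of the part that bears mallet_head; the job needs the smallest.

How it is judged:
By the outcome, as a careful person would: the job done as asked, in the order asked, and still so for the second after the job is handed in, with the robot touching nothing.
It also fails if it takes over 58 s, if anything falls off the work surface, if the arm or the gripper's body presses on something with over 40 N, if the wrist force passes 120 N, or if a joint passes its speed limit or range.

ROBOT

A 6-joint arm with a two-finger parallel gripper is mounted at the origin on the work surface. World frame = base frame: x ahead of the robot, y to its left, z up, the work surface at z = 0. Lengths are in m, angles in rad, forces in N, time in s.
With the tool pointing down it reaches from about 0.35 to 0.85 m from the base axis. Payload 8.1 kg.
Tool frame: the origin (TCP) lies midway between the tips of the shut fingers; the grasp point (between the pads) lies 19 mm behind it; z points along the fingers, y is the direction in which the jaws open and shut (so a half turn about z gives the same grasp; the last joint's range is limited). The gripper opens to 93 mm and grips with 3 to 60 N. Pads are 15 mm wide; open, the fingers measure 128 mm over their backs; the gripper's body (75 mm by 188 mm) begins 65 mm behind the grasp point.
Start: joints at [1.118, 0.13, 1.488, -0, 1.523, -0.085], TCP at [0.216, 0.56, 0.219] pointing down, gripper open.
Joint ranges: [-2.96, 2.96], [-0.89, 2.26], [0.02, 2.5], [-1.34, 4.48], [0, 2.73], [-2.66, 2.66]. Speed limits (rad/s): [2.39, 2.39, 2.79, 3.14, 3.14, 3.14].

INTERFACE

Orientations are given as a rotation vector (axis times angle).
In Python, from plant import robot gives the robot as it stands. The module is installed in compiled form; this text tells all that it offers.
- The arm moves only by the shell command python3 -m pendant 'ROWS' [FORCE]. ROWS is JSON, a list of rows, each an object with "translation": the shift along the tool's x, y, z in mm, a list of three; "twist": the turn, a rotation vector about the tool's x, y, z in rad, a list of three; "grip": the opening, from -1 (shut) to 1 (fully open). A call has exactly 10 rows; each row shifts and turns the pose as measured when the row begins, along the tool's axes as they then stand; what a row does not reach is not made up. A row lasts 1/10 s, in which the tool goes at most 50 mm and 8.59 degrees, less where a joint would pass 70% of its speed; a pose out of reach is approached as far as the arm can. A call is refused whole if a number of a shift passes 50 or a number of a turn 0.15, either way. A call with a gripper value outside its range is refused whole. The fingers move at their own pace and stop on an object; FORCE is the grip in N (left out, the last holds). Time passes only in rows, so rows that do not move let the fingers close, or fill a call up. It gives the time, the measured TCP pose, the force and the opening at its end, in the units of the state.
- robot.read_state(): the state, without advancing time (a new reading comes with each control period).
- robot.read_camera(name): name is "scene" or "side" or "wrist"; returns (picture, depth): 400x640x3 uint8, red, green, blue; 400x640 float32, m along the optical axis (not along the pixel's ray), 0 where there is no reading.
- robot.camera_info(name): a dict with "vertical_fov" (degrees; the focal length in pixels is half the picture's height over the tangent of half this angle, whatever the lens; pixels are square), "cx", "cy" (the principal point, pixels), "D" ([k1, k2, p1, p2, k3] as OpenCV has them; the pictures are not rectified), "cam_to_world" (4x4, takes a point from camera to world coordinates). Camera axes: x right, y up, looking along -z (the intrinsics and any distortion apply to the point x, -y, -z); pixel columns grow to the right and rows downward; lengths in m; the calibration is good to about 2 mm. A picture is of the moment at which its call begins: read the wrist's pose just before it. camera_info takes no time and is no camera call; for the wrist camera it gives the pose at the moment of the call.
- robot.close_job(): hands the job in, once; it reports no verdict.
The state is a dict: "t": time; "q": joint angles; "dq": joint speeds; "joint_torque": joint torques, N m; "tool_pos": TCP position; "orientation": TCP orientation; "force": force on the tool from outside, world axes, zero at the start; "wrist_torque": the same for the moment, N m; "opening": finger opening in m.
Only numpy, scipy, OpenCV 4.12 (cv2) and the standard library are available. Lean on these libraries where they do the work, as an engineer would, in place of code of your own. Each camera call takes 0.05 s, during which the arm holds its last target. There are 200 camera calls.

## Working session

There is one attempt and no reset: what is moved stays moved. The work goes in short steps, Python scripts to look and compute and a shell command to move; the robot and the scene stay as the last step left them, time stands still between calls to the robot, and variables do not carry over. Pictures are saved under pics/ and viewed, about 8 in all and at most 12, crops included, and the job is handed in when it is done.

```bash
mkdir -p pics; cat > h.py <<'E'
from plant import robot
import numpy as np, cv2
def snap(n):
    i=robot.camera_info(n); p,d=robot.read_camera(n); return p,d,i
def K(i,shape=(400,640)):
    f=shape[0]/2/np.tan(np.radians(i["vertical_fov"])/2)
    return np.array([[f,0,i["cx"]],[0,f,i["cy"]],[0,0,1]])
def rays(i,uv):
    uv=np.asarray(uv,float).reshape(-1,1,2)
    n=cv2.undistortPoints(uv,K(i),np.array(i["D"],float)).reshape(-1,2)
    c=np.c_[n[:,0],-n[:,1],-np.ones(len(n))]
    T=np.array(i["cam_to_world"]); return T[:3,3],c@T[:3,:3].T
def plane(i,uv,z):
    o,r=rays(i,uv); return o+r*((z-o[2])/r[:,2])[:,None]
def pts(i,d,mask):
    v,u=np.nonzero(mask&(d>0)); o,r=rays(i,np.c_[u,v]); return o+r*d[v,u][:,None]
def save(n,p): cv2.imwrite(n,cv2.cvtColor(p,cv2.COLOR_RGB2BGR))
E
python3 - <<'E'
from h import *
for n in("scene","side","wrist"):
    p,d,i=snap(n); save(f"pics/{n}0.png",p); np.savez(f"{n}0.npz",p=p,d=d); import pickle; pickle.dump(i,open(n+"0.pkl","wb"))
    print(n,i["vertical_fov"],i["D"],np.round(i["cam_to_world"],3).tolist(),(d>0).mean())
s=robot.read_state();print(s["t"],s["tool_pos"],s["orientation"],s["force"],s["opening"])
E
```

```text
scene 55.64422397461725 [0.00786805 0.         0.         0.         0.        ] [[0.629, -0.604, 0.49, 0.972], [0.777, 0.473, -0.415, -0.388], [0.019, 0.642, 0.766, 0.747], [0.0, 0.0, 0.0, 1.0]] 0.99615625
side 49.0547536584791 [-0.03007205  0.          0.          0.          0.        ] [[0.545, 0.664, -0.512, 0.058], [-0.838, 0.439, -0.324, -0.332], [0.01, 0.605, 0.796, 0.883], [0.0, 0.0, 0.0, 1.0]] 0.99592578125
wrist 71.09809397581064 [0.00704544 0.         0.         0.         0.        ] [[0.36, -0.903, -0.232, 0.151], [0.933, 0.349, 0.092, 0.584], [-0.002, -0.25, 0.968, 0.383], [0.0, 0.0, 0.0, 1.0]] 0.98696484375
0.15 [0.21551771 0.55947985 0.21781973] [-5.74406678e-01 -3.08824064e+00  2.19305697e-03] [ 0.1915914   0.88685039 -0.98387553] 0.09267742392294756
```

View pics/scene0.png

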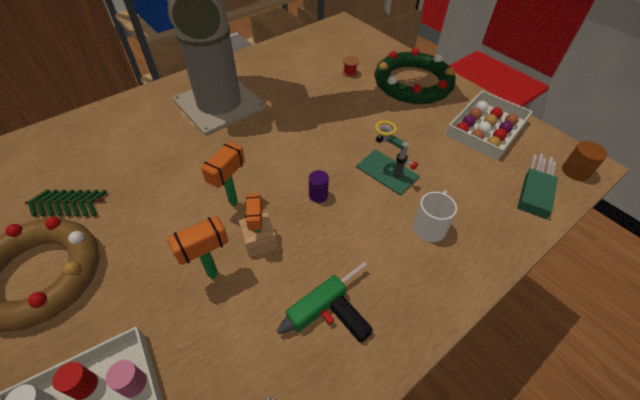

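View pics/side0.png

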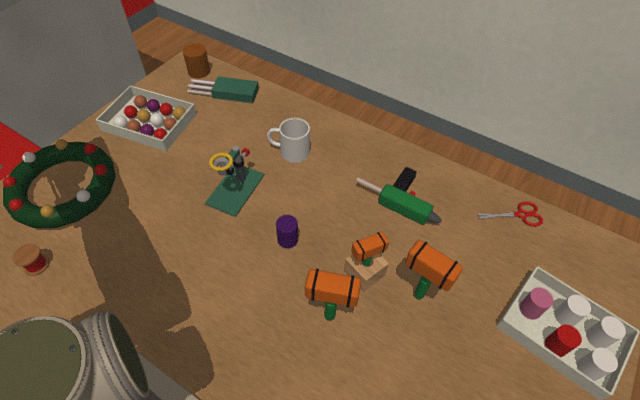

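Mallet candidates in the scene view are the heads at (224,165), (199,240) and (254,211). In the side view they are at (333,290), (433,265) and (370,247). The one in the wooden block, (254,211) and (370,247), is visibly the smallest, as described. The stand's yellow collar is at (386,128) in scene and (221,162) in side. Next I measure these and check one close crop.

```bash
python3 - <<'E'
from h import *; import pickle
for n,(u,v),(yu,yv),C in (("scene",(254,211),(386,128),{"candle":(318,187),"mug":(433,215)}),("side",(370,247),(221,162),{"candle":(287,232),"mug":(294,140)})):
    z=np.load(n+"0.npz");p,d=z["p"],z["d"];i=pickle.load(open(n+"0.pkl","rb"))
    hsv=cv2.cvtColor(p,cv2.COLOR_RGB2HSV); H,S,V=hsv[...,0],hsv[...,1],hsv[...,2]
    yy,xx=np.mgrid[:400,:640]
    def near(a,b,r): return (abs(xx-a)<r)&(abs(yy-b)<r)
    # head incl. all orange
    m=(H>=3)&(H<=13)&(S>180)&(V>80)
    k,l,st,_=cv2.connectedComponentsWithStats(cv2.morphologyEx(m.astype(np.uint8),cv2.MORPH_CLOSE,np.ones((5,5))))
    for j in range(1,k):
        if st[j,4]>120:
            q=pts(i,d,(l==j)&m); 
            if len(q)<60: continue
            t=q[q[:,2]>np.percentile(q[:,2],97)-.006]
            r=cv2.minAreaRect((t[:,:2]*1000).astype(np.float32))
            print(n,"orange",st[j],"top",np.round(np.percentile(q[:,2],97),3),"rect",np.round(r[0],0),np.round(r[1],0),round(r[2]), "min/max",np.round(q.min(0),3),np.round(q.max(0),3))
    ym=(H>=22)&(H<=33)&(S>150)&(V>100)&near(yu,yv,25)
    q=pts(i,d,ym); t=q[q[:,2]>.1]; print(n,"yellow",len(t),np.round(t.min(0),3),np.round(t.max(0),3),np.round(np.percentile(t,[5,50,95],axis=0),3).tolist(), "circ",np.round(cv2.minEnclosingCircle(t[:,:2].astype(np.float32)),3) if 0 else cv2.minEnclosingCircle((t[:,:2]*1000).astype(np.float32)))
    v_,u_=np.nonzero(ym); c=cv2.fitEllipse(cv2.convexHull(np.c_[u_,v_].astype(np.int32))); print(c, plane(i,[c[0]],np.median(t[:,2])))
    # block
    q=pts(i,d,near(u-(0 if n=="scene" else 3),v+22,30)); 
    b=q[(q[:,2]>.052)&(q[:,2]<.058)]; r=cv2.minAreaRect((b[:,:2]*1000).astype(np.float32)); print("block",len(b),r)
    for nm,(a,bb) in C.items():
        q=pts(i,d,near(a,bb,45)); zt={"candle":.07,"mug":.09}[nm]
        t=q[abs(q[:,2]-zt)<.004]; print(nm,len(t),np.round(np.median(t,0),3),np.round(t.min(0),3),np.round(t.max(0),3))
    cr=p[max(0,v-60):v+60,u-75:u+75]; cs=p[max(0,yv-45):yv+75,yu-75:yu+75]
    save(f"pics/{n}_crop.png",cv2.resize(np.hstack([cr,cs]),None,fx=2.6,fy=2.6,interpolation=cv2.INTER_CUBIC))
a=cv2.imread("pics/scene_crop.png");b=cv2.imread("pics/side_crop.png");cv2.imwrite("pics/crop.png",cv2.resize(np.vstack([a,b]),(750,600)))
E
```

```text
scene orange [537  17  30  55 272] top -0.01 rect [ 360. 1445.] [18.  3.] 13 min/max [ 0.329  1.436 -0.237] [4.470e-01 1.455e+00 1.000e-03]
scene orange [ 202  142   42   46 1126] top 0.166 rect [ 386. -174.] [40. 97.] 23 min/max [ 0.349 -0.225  0.12 ] [ 0.42  -0.122  0.168]
scene orange [576 142  30  22 400] top 0.083 rect [862. 617.] [67. 68.] 40 min/max [0.829 0.582 0.067] [0.897 0.653 0.084]
scene orange [246 194  16  36 533] top 0.132 rect [ 518. -184.] [27. 71.] 57 min/max [ 0.419 -0.213 -0.002] [ 0.555 -0.114  0.133]
scene orange [ 168  216   60   49 1633] top 0.166 rect [ 531. -310.] [96. 40.] 83 min/max [ 0.508 -0.36   0.119] [ 0.557 -0.261  0.168]
scene yellow 108 [0.49  0.177 0.116] [0.541 0.228 0.143] [[0.493, 0.18, 0.137], [0.517, 0.204, 0.139], [0.539, 0.226, 0.141]] circ ((514.785400390625, 202.3028564453125), 26.582984924316406)
((385.2425537109375, 127.57522583007812), (13.773870468139648, 20.724899291992188), 98.44985961914062) [[0.51603391 0.2030288  0.1391062 ]]
block 496 ((516.9606323242188, -184.70590209960938), (66.01963806152344, 66.82164001464844), 71.6279449
[... 549 characters left out ...]
[ 305  269   56   38 1551] top 0.168 rect [ 383. -174.] [40. 97.] 21 min/max [ 0.348 -0.225  0.004] [ 0.416 -0.125  0.17 ]
side yellow 160 [0.487 0.178 0.12 ] [0.541 0.23  0.144] [[0.489, 0.18, 0.136], [0.514, 0.201, 0.139], [0.537, 0.226, 0.142]] circ ((514.9078369140625, 202.59210205078125), 27.81262969970703)
((220.753662109375, 161.4565887451172), (17.218730926513672, 22.82137680053711), 77.86065673828125) [[0.51251235 0.20230852 0.13933975]]
block 513 ((516.3648071289062, -184.44549560546875), (66.93505859375, 67.7637939453125), 70.73416137695312)
candle 332 [0.493 0.009 0.07 ] [ 0.469 -0.015  0.066] [0.518 0.034 0.074]
mug 141 [0.728 0.15  0.089] [0.697 0.117 0.086] [0.776 0.195 0.094]
```

View pics/crop.png

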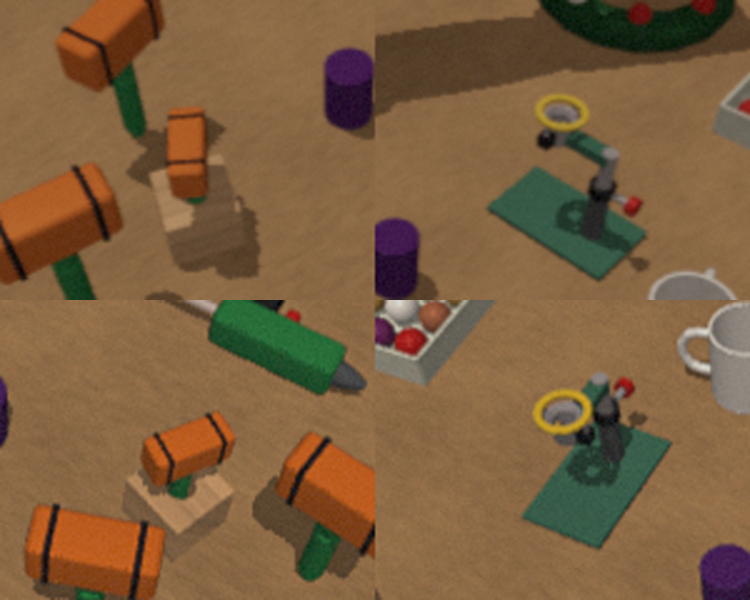

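The crop confirms it: the small head at (187,152) sits in the block, is shorter than both free-standing mallets, and the ring with its yellow collar is empty. Head centre is about (0.517, -0.184), top z 0.132, long axis about -33°. Ring axis is about (0.515, 0.2025), collar top about 0.141. Moving towards the mallet.

```bash
python3 -m pendant '[{"translation":[-34,-36,-2],"twist":[0,0,0],"grip":0.5},{"translation":[-34,-36,-2],"twist":[0,0,0],"grip":0.5},{"translation":[-34,-36,-2],"twist":[0,0,0],"grip":0.5},{"translation":[-34,-36,-2],"twist":[0,0,0],"grip":0.5},{"translation":[-34,-36,-2],"twist":[0,0,0],"grip":0.5},{"translation":[-34,-36,-2],"twist":[0,0,0],"grip":0.5},{"translation":[-34,-36,-2],"twist":[0,0,0],"grip":0.5},{"translation":[-34,-36,-2],"twist":[0,0,0],"grip":0.5},{"translation":[-34,-36,-2],"twist":[0,0,0],"grip":0.5},{"translation":[-34,-36,-2],"twist":[0,0,0],"grip":0.5}]'
cat > go.py <<'E'
# prints remaining shift in tool axes (mm) to a world TCP target, tool-y yaw, tilt, force
from h import *; import sys
from scipy.spatial.transform import Rotation as R
s=robot.read_state(); r=R.from_rotvec(s["orientation"]); M=r.as_matrix()
t=np.array([float(a) for a in sys.argv[1:4]])
print("t",round(s["t"],2),"pos",np.round(s["tool_pos"],4),"shift mm",np.round(M.T@(t-s["tool_pos"])*1000,1),"yawY",round(np.degrees(np.arctan2(M[1,1],M[0,1])),2),"tilt: twist xy to fix",np.round(np.cross([0,0,1],M.T@[0,0,-1])[:2],4),"F",np.round(s["force"],2),"T",np.round(s["wrist_torque"],2),"open",round(s["opening"]*1000,1))
E
python3 go.py .517 -.184 .22
```

```text
t: 1.15
tool_pos: [0.4019, 0.0973, 0.2337]
orientation: [-0.557, -3.089, 0.012]
force: [1.3, 0.2, 0.3]
opening: 0.07
t 1.15 pos [0.4019 0.0973 0.2337] shift mm [-206.  -223.3   15.2] yawY 69.57 tilt: twist xy to fix [-0.0079 -0.0014] F [1.26 0.25 0.3 ] T [-0.02 -0.07 -0.01] open 70.0
```

```bash
python3 -m pendant '[{"translation":[-30,-32,1],"twist":[0,0,0],"grip":0.5},{"translation":[-30,-32,1],"twist":[0,0,0],"grip":0.5},{"translation":[-30,-32,1],"twist":[0,0,0],"grip":0.5},{"translation":[-30,-32,1],"twist":[0,0,0],"grip":0.5},{"translation":[-30,-32,1],"twist":[0,0,0],"grip":0.5},{"translation":[-30,-32,1],"twist":[0,0,0],"grip":0.5},{"translation":[-20,-22,0],"twist":[0,0,0],"grip":0.5},{"translation":[0,0,0],"twist":[-0.002,0,0.07],"grip":0.5},{"translation":[0,0,0],"twist":[-0.002,0,0.07],"grip":0.5},{"translation":[0,0,0],"twist":[-0.002,0,0.08],"grip":0.5}]' >/dev/null
python3 go.py .517 -.184 .18
python3 - <<'E'
from h import *
p,d,i=snap("wrist"); save("pics/w1.png",p)
hsv=cv2.cvtColor(p,cv2.COLOR_RGB2HSV); H,S,V=[hsv[...,k] for k in range(3)]
m=(H>=3)&(H<=13)&(S>160)&(V>60)&(d>0)
n=np.zeros((400,640),bool); n[:]=True
q=pts(i,d,n); 
sel=(np.hypot(q[:,0]-.517,q[:,1]+.184)<.06)&(q[:,2]>.09)&(q[:,2]<.14)
q=q[sel]; top=np.percentile(q[:,2],95); t=q[q[:,2]>top-.006]
print(len(q),"top",top,cv2.minAreaRect((t[:,:2]*1000).astype(np.float32)))
E
```

```text
t 2.15 pos [ 0.5161 -0.1935  0.2263] shift mm [ 4.5  8.5 46.3] yawY 56.03 tilt: twist xy to fix [-0.0018 -0.0019] F [-0.34  0.61 -0.31] T [ 0.    0.01 -0.02] open 69.8
2291 top 0.13175243996825284 ((515.3446655273438, -183.85989379882812), (30.21590232849121, 72.33132934570312), 56.527801513671875)
```

View pics/w1.png

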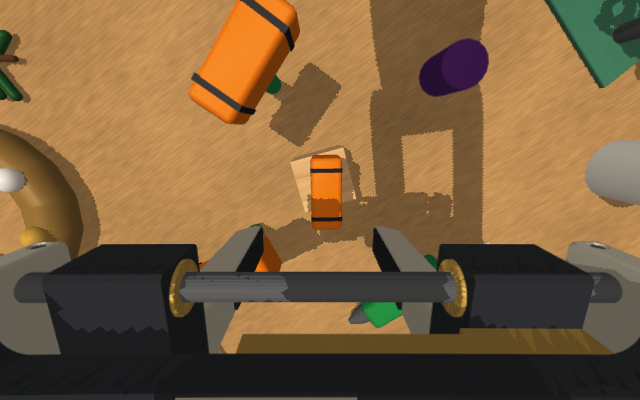

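The wrist view shows the small head at (326,192), centred between the fingers. Its sides line up with the pads, and the big mallets at (245,60) and (265,250) are clear. Head refined to (0.516, -0.184), yaw 56.5°. Descending.

```bash
python3 go.py .516 -.184 .1075; python3 -m pendant '[{"translation":[2,4,20],"twist":[0,0,0],"grip":0.5},{"translation":[2,4,20],"twist":[0,0,0],"grip":0.5},{"translation":[1,0,20],"twist":[-0.001,0,-0.006],"grip":0.5},{"translation":[0,0,20],"twist":[0,0,0],"grip":0.5},{"translation":[0,0,15],"twist":[0,0,0],"grip":0.5},{"translation":[0,0,10],"twist":[0,0,0],"grip":0.5},{"translation":[0,0,5],"twist":[0,0,0],"grip":0.5},{"translation":[0,0,0],"twist":[0,0,0],"grip":0.5},{"translation":[0,0,0],"twist":[0,0,0],"grip":0.5},{"translation":[0,0,0],"twist":[0,0,0],"grip":0.5}]' >/dev/null
python3 go.py .516 -.184 .1075
```

```text
t 2.2 pos [ 0.516  -0.1934  0.2262] shift mm [  5.    8.  118.7] yawY 55.73 tilt: twist xy to fix [-0.0018 -0.0021] F [ 0.61  0.11 -0.38] T [-0.05  0.03 -0.04] open 69.9
t 3.2 pos [ 0.5171 -0.1839  0.1136] shift mm [ 0.8 -0.7  6.1] yawY 56.64 tilt: twist xy to fix [-0.0005  0.0006] F [-0.58  0.17  0.74] T [-0.01  0.01  0.05] open 69.6
```

```bash
python3 -m pendant '[{"translation":[1,0,4],"twist":[0,0,0],"grip":0.5},{"translation":[0,0,2],"twist":[0,0,0],"grip":0.5},{"translation":[0,0,0],"twist":[0,0,0],"grip":-0.2},{"translation":[0,0,0],"twist":[0,0,0],"grip":-1},{"translation":[0,0,0],"twist":[0,0,0],"grip":-1},{"translation":[0,0,0],"twist":[0,0,0],"grip":-1},{"translation":[0,0,0],"twist":[0,0,0],"grip":-1},{"translation":[0,0,0],"twist":[0,0,0],"grip":-1},{"translation":[0,0,0],"twist":[0,0,0],"grip":-1},{"translation":[0,0,0],"twist":[0,0,0],"grip":-1}]' 40 >/dev/null
python3 go.py .516 -.184 .27
```

```text
t 4.2 pos [ 0.5176 -0.184   0.1094] shift mm [   0.6   -0.9 -160.6] yawY 56.64 tilt: twist xy to fix [0.0001 0.0043] F [-0.92  1.17  0.03] T [-0.    0.05 -0.02] open 29.8
```

```bash
python3 -m pendant '[{"translation":[0,0,-8],"twist":[0,0,0],"grip":-1},{"translation":[0,0,-15],"twist":[0,0,0],"grip":-1},{"translation":[0,0,-20],"twist":[0,0,0],"grip":-1},{"translation":[0,0,-25],"twist":[0,0,0],"grip":-1},{"translation":[0,0,-25],"twist":[0,0,0],"grip":-1},{"translation":[0,0,-25],"twist":[0,0,0],"grip":-1},{"translation":[0,0,-25],"twist":[0,0,0],"grip":-1},{"translation":[0,0,-20],"twist":[0,0,0],"grip":-1},{"translation":[0,0,-10],"twist":[0,0,0],"grip":-1},{"translation":[0,0,0],"twist":[0,0,0],"grip":-1}]' >/dev/null
python3 go.py .515 .2025 .275
```

```text
t 5.2 pos [ 0.5157 -0.183   0.2975] shift mm [212.6 321.6  21.3] yawY 56.64 tilt: twist xy to fix [0.0003 0.006 ] F [ 0.45 -0.9  -1.3 ] T [-0.01  0.04 -0.08] open 29.6
```

```bash
python3 -m pendant '[{"translation":[12,18,0],"twist":[0,0.002,0],"grip":-1},{"translation":[23,35,0],"twist":[0,0.002,0],"grip":-1},{"translation":[27,41,0],"twist":[0,0.002,0],"grip":-1},{"translation":[27,41,0],"twist":[0,0,0],"grip":-1},{"translation":[27,41,0],"twist":[0,0,0],"grip":-1},{"translation":[27,41,0],"twist":[0,0,0],"grip":-1},{"translation":[23,35,0],"twist":[0,0,0],"grip":-1},{"translation":[19,28,0],"twist":[0,0,0],"grip":-1},{"translation":[13,20,0],"twist":[0,0,0],"grip":-1},{"translation":[0,0,0],"twist":[0,0,0],"grip":-1}]' >/dev/null
python3 go.py .515 .2025 .285
```

```text
t 6.2 pos [0.5101 0.1877 0.2856] shift mm [ 4.1 15.   0.6] yawY 56.39 tilt: twist xy to fix [-0.0088 -0.0124] F [-0.02  0.19 -2.77] T [-0.01 -0.02 -0.07] open 29.5
```

```bash
python3 -m pendant '[{"translation":[2,5,0],"twist":[-0.004,-0.006,0],"grip":-1},{"translation":[2,5,0],"twist":[-0.004,-0.006,0],"grip":-1},{"translation":[0,4,0],"twist":[0,0,0],"grip":-1},{"translation":[0,0,0],"twist":[0,0,0],"grip":-1},{"translation":[0,0,0],"twist":[0,0,0],"grip":-1},{"translation":[0,0,0],"twist":[0,0,0],"grip":-1},{"translation":[0,0,0],"twist":[0,0,0],"grip":-1},{"translation":[0,0,0],"twist":[0,0,0],"grip":-1},{"translation":[0,0,0],"twist":[0,0,0],"grip":-1},{"translation":[0,0,0],"twist":[0,0,0],"grip":-1}]' >/dev/null
python3 go.py .515 .2025 .285
cat > fit.py <<'E'
from h import *; import sys
tag=sys.argv[1]; x,y=robot.read_state()["tool_pos"][:2]; out=[]
for n in("scene","side"):
    p,d,i=snap(n); q=pts(i,d,np.ones((400,640),bool)); v,u=np.nonzero(d>0)
    c=p[v,u].astype(np.uint8)[None]; H,S,V=cv2.cvtColor(c,cv2.COLOR_RGB2HSV)[0].T
    near=np.hypot(q[:,0]-x,q[:,1]-y)<.055
    ye=near&(H>=20)&(H<=34)&(S>130)&(V>80)&(q[:,2]>.11)&(q[:,2]<.16)
    gr=near&(H>=45)&(H<=85)&(S>110)&(q[:,2]>.155)&(np.hypot(q[:,0]-x,q[:,1]-y)<.03)
    orr=near&(H>=3)&(H<=14)&(S>150)&(q[:,2]>.2)
    g=q[gr]
    print(n,"yellow",ye.sum(),"mid-range",np.round((np.percentile(q[ye],2,axis=0)+np.percentile(q[ye],98,axis=0))/2,4),"zmed",np.round(np.median(q[ye,2]),4),"green",len(g))
    o=np.array(i["cam_to_world"])[:3,3]
    for a,b in((.155,.175),(.175,.195),(.195,.215),(.215,.24)):
        k=(g[:,2]>a)&(g[:,2]<b)
        if k.sum()<8: continue
        w=g[k]; c0=w.mean(0); e=(c0-o)[:2]; e/=np.linalg.norm(e); s=np.array([-e[1],e[0]])
        lat=(w[:,:2]@s); print("  z",np.round(c0[2],3),"lat dir",np.round(s,3),"handle lat - tcp lat mm",np.round(1000*((lat.min()+lat.max())/2-np.array([x,y])@s),1),"width",np.round(1000*np.ptp(lat),1),"near-surface centre",np.round(np.median(w[:,:2],0)+e*.0075,4), "zmin",np.round(g[:,2].min(),4))
    cu,cv_=int(np.median(u[ye])),int(np.median(v[ye])); cr=p[max(0,cv_-90):max(0,cv_-90)+140,cu-60:cu+60]
    out.append(cv2.resize(cr,(400,467),interpolation=cv2.INTER_CUBIC))
save(f"pics/{tag}.png",np.hstack(out))
E
python3 fit.py f1
```

```text
t 7.2 pos [0.5149 0.1983 0.2836] shift mm [ 2.3  3.6 -1.4] yawY 56.14 tilt: twist xy to fix [-0.0036 -0.0003] F [-0.14  0.45 -1.  ] T [-0.03 -0.02  0.03] open 30.0
scene yellow 135 mid-range [0.5154 0.203  0.1359] zmed 0.1386 green 139
  z 0.206 lat dir [-0.789 -0.614] handle lat - tcp lat mm -0.7 width 12.2 near-surface centre [0.5157 0.1988] zmin 0.1909
  z 0.228 lat dir [-0.79  -0.614] handle lat - tcp lat mm -0.8 width 14.0 near-surface centre [0.5163 0.1984] zmin 0.1909
side yellow 178 mid-range [0.5149 0.2042 0.131 ] zmed 0.1388 green 150
  z 0.206 lat dir [-0.759  0.652] handle lat - tcp lat mm 1.3 width 12.4 near-surface centre [0.5132 0.1987] zmin 0.1896
  z 0.227 lat dir [-0.759  0.651] handle lat - tcp lat mm 1.0 width 12.5 near-surface centre [0.5141 0.199 ] zmin 0.1896
```

View pics/f1.png

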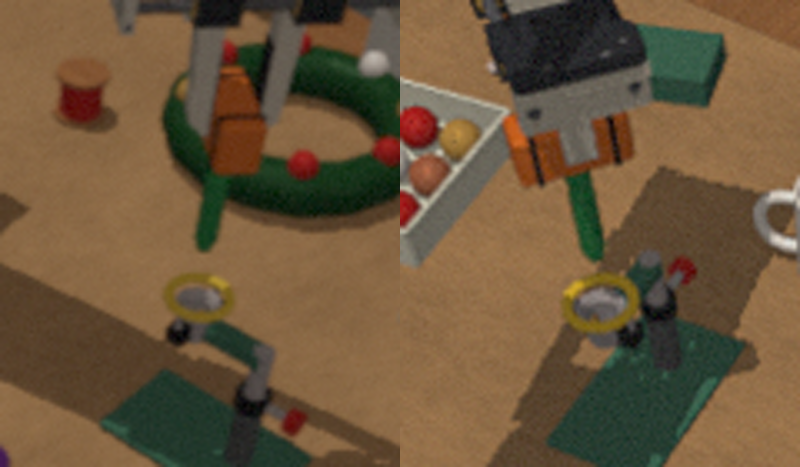

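The crops show the handle hanging straight from the grip, its tip at (205,245) in scene and (597,255) in side, just above the collar at (198,298) and (600,302). Handle is about 1 mm to +y of the TCP, ring axis about (0.515, 0.203), so the TCP target is (0.515, 0.202). Lowering into the flare.

```bash
python3 -m pendant '[{"translation":[1,3,0],"twist":[-0.003,0,0],"grip":-1},{"translation":[1,0,4],"twist":[0,0,0],"grip":-1},{"translation":[0,0,6],"twist":[0,0,0],"grip":-1},{"translation":[0,0,8],"twist":[0,0,0],"grip":-1},{"translation":[0,0,8],"twist":[0,0,0],"grip":-1},{"translation":[0,0,8],"twist":[0,0,0],"grip":-1},{"translation":[0,0,4],"twist":[0,0,0],"grip":-1},{"translation":[0,0,2],"twist":[0,0,0],"grip":-1},{"translation":[0,0,0],"twist":[0,0,0],"grip":-1},{"translation":[0,0,0],"twist":[0,0,0],"grip":-1}]' >/dev/null
python3 go.py .515 .202 .224
```

```text
t 8.3 pos [0.514  0.2022 0.2384] shift mm [-1.   0.4 14.4] yawY 56.17 tilt: twist xy to fix [-0.0022 -0.002 ] F [ 0.57  0.19 -1.51] T [-0.06  0.   -0.07] open 29.4
```

```bash
python3 -m pendant '[{"translation":[-1,0.4,1],"twist":[-0.002,-0.002,0],"grip":-1},{"translation":[0,0,3],"twist":[0,0,0],"grip":-1},{"translation":[0,0,3],"twist":[0,0,0],"grip":-1},{"translation":[0,0,3],"twist":[0,0,0],"grip":-1},{"translation":[0,0,3],"twist":[0,0,0],"grip":-1},{"translation":[0,0,2],"twist":[0,0,0],"grip":-1},{"translation":[0,0,0],"twist":[0,0,0],"grip":-1},{"translation":[0,0,0],"twist":[0,0,0],"grip":-1},{"translation":[0,0,0],"twist":[0,0,0],"grip":-1},{"translation":[0,0,0],"twist":[0,0,0],"grip":-1}]' >/dev/null
python3 go.py .515 .202 .2195; python3 fit.py f2
```

```text
t 9.3 pos [0.5157 0.2021 0.2232] shift mm [ 0.5 -0.5  3.7] yawY 56.17 tilt: twist xy to fix [0.0014 0.0014] F [ 1.07 -0.05 -1.78] T [0.03 0.   0.06] open 29.5
scene yellow 121 mid-range [0.5165 0.2027 0.1371] zmed 0.1388 green 59
  z 0.164 lat dir [-0.792 -0.61 ] handle lat - tcp lat mm -1.2 width 12.6 near-surface centre [0.5173 0.2028] zmin 0.1555
  z 0.181 lat dir [-0.792 -0.611] handle lat - tcp lat mm -1.5 width 11.1 near-surface centre [0.5167 0.2031] zmin 0.1555
side yellow 156 mid-range [0.5146 0.2045 0.1317] zmed 0.1392 green 95
  z 0.165 lat dir [-0.76  0.65] handle lat - tcp lat mm 0.8 width 14.4 near-surface centre [0.515  0.2032] zmin 0.1555
  z 0.184 lat dir [-0.76  0.65] handle lat - tcp lat mm 0.6 width 13.9 near-surface centre [0.515  0.2026] zmin 0.1555
  z 0.199 lat dir [-0.76  0.65] handle lat - tcp lat mm 1.0 width 11.4 near-surface centre [0.514  0.2021] zmin 0.1555
```

View pics/f2.png

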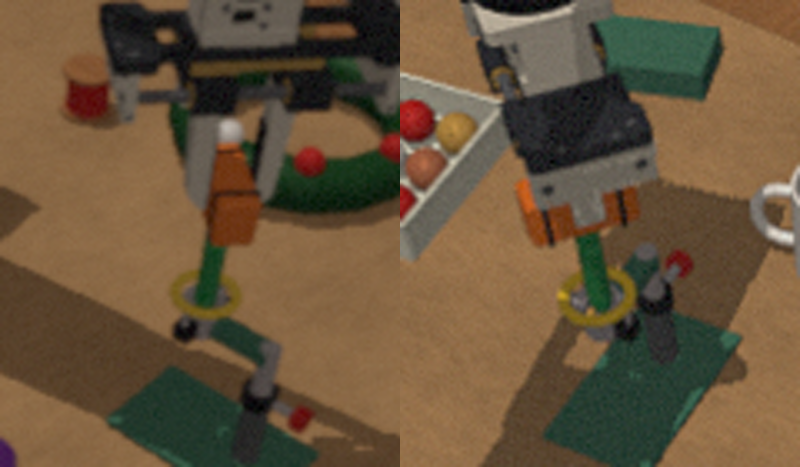

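Handle tip has entered the collar at (205,300) and (600,310), centred, with no contact force. Going on to the catch noses.

```bash
python3 -m pendant '[{"translation":[0.7,-0.4,1],"twist":[0.001,0.001,0],"grip":-1},{"translation":[0,0,2],"twist":[0,0,0],"grip":-1},{"translation":[0,0,2],"twist":[0,0,0],"grip":-1},{"translation":[0,0,2],"twist":[0,0,0],"grip":-1},{"translation":[0,0,2],"twist":[0,0,0],"grip":-1},{"translation":[0,0,0],"twist":[0,0,0],"grip":-1},{"translation":[0,0,0],"twist":[0,0,0],"grip":-1},{"translation":[0,0,0],"twist":[0,0,0],"grip":-1},{"translation":[0,0,0],"twist":[0,0,0],"grip":-1},{"translation":[0,0,0],"twist":[0,0,0],"grip":-1}]'
python3 go.py .515 .202 .2035
```

```text
t: 10.4
tool_pos: [0.5149, 0.2026, 0.2136]
orientation: [0.914, 3.005, 0.002]
force: [0.2, 0.8, -2.3]
opening: 0.0299
t 10.4 pos [0.5149 0.2026 0.2136] shift mm [-0.4 -0.5 10.1] yawY 56.18 tilt: twist xy to fix [0.0011 0.0001] F [ 0.16  0.78 -2.35] T [ 0.15  0.05 -0.04] open 29.9
```

```bash
python3 -m pendant '[{"translation":[0,0,2],"twist":[0,0,0],"grip":-1},{"translation":[0,0,2],"twist":[0,0,0],"grip":-1},{"translation":[0,0,2],"twist":[0,0,0],"grip":-1},{"translation":[0,0,2],"twist":[0,0,0],"grip":-1},{"translation":[0,0,2],"twist":[0,0,0],"grip":-1},{"translation":[0,0,2],"twist":[0,0,0],"grip":-1},{"translation":[0,0,0],"twist":[0,0,0],"grip":-1},{"translation":[0,0,0],"twist":[0,0,0],"grip":-1},{"translation":[0,0,0],"twist":[0,0,0],"grip":-1},{"translation":[0,0,0],"twist":[0,0,0],"grip":-1}]' >/dev/null
python3 go.py .515 .2025 .166
```

```text
t 11.4 pos [0.5163 0.203  0.2031] shift mm [ 0.9 -1.3 37.1] yawY 56.18 tilt: twist xy to fix [0.0045 0.003 ] F [-1.24  0.76  1.41] T [0.13 0.1  0.05] open 30.2
```

```bash
python3 -m pendant '[{"translation":[0.5,-0.6,2],"twist":[0.002,0.001,0],"grip":-1},{"translation":[0.4,-0.6,4],"twist":[0.002,0.001,0],"grip":-1},{"translation":[0,0,5],"twist":[0,0,0],"grip":-1},{"translation":[0,0,5],"twist":[0,0,0],"grip":-1},{"translation":[0,0,5],"twist":[0,0,0],"grip":-1},{"translation":[0,0,5],"twist":[0,0,0],"grip":-1},{"translation":[0,0,4],"twist":[0,0,0],"grip":-1},{"translation":[0,0,3],"twist":[0,0,0],"grip":-1},{"translation":[0,0,2],"twist":[0,0,0],"grip":-1},{"translation":[0,0,0],"twist":[0,0,0],"grip":-1}]' >/dev/null
python3 go.py .515 .2025 .1537
```

```text
t 12.4 pos [0.516  0.2029 0.167 ] shift mm [ 0.7 -0.9 13.3] yawY 56.18 tilt: twist xy to fix [0.0028 0.0031] F [ 2.38  1.78 -2.29] T [ 0.27 -0.63  0.06] open 29.8
```

```bash
python3 -m pendant '[{"translation":[0,0,2],"twist":[0,0,0],"grip":-1},{"translation":[0,0,2],"twist":[0,0,0],"grip":-1},{"translation":[0,0,2],"twist":[0,0,0],"grip":-1},{"translation":[0,0,2],"twist":[0,0,0],"grip":-1},{"translation":[0,0,2],"twist":[0,0,0],"grip":-1},{"translation":[0,0,0],"twist":[0,0,0],"grip":-1},{"translation":[0,0,0],"twist":[0,0,0],"grip":-1},{"translation":[0,0,0],"twist":[0,0,0],"grip":-1},{"translation":[0,0,0],"twist":[0,0,0],"grip":-1},{"translation":[0,0,0],"twist":[0,0,0],"grip":-1}]' >/dev/null
python3 go.py .515 .2025 .147
```

```text
t 13.4 pos [0.5161 0.2029 0.1558] shift mm [ 0.8 -1.   8.8] yawY 56.18 tilt: twist xy to fix [0.0029 0.0031] F [1.98 1.19 0.49] T [ 0.27 -0.37  0.03] open 30.0
```

```bash
python3 -m pendant '[{"translation":[0,0,1],"twist":[0,0,0],"grip":-1},{"translation":[0,0,1],"twist":[0,0,0],"grip":-1},{"translation":[0,0,1],"twist":[0,0,0],"grip":-1},{"translation":[0,0,1],"twist":[0,0,0],"grip":-1},{"translation":[0,0,0],"twist":[0,0,0],"grip":-1},{"translation":[0,0,0],"twist":[0,0,0],"grip":-1},{"translation":[0,0,0],"twist":[0,0,0],"grip":-1},{"translation":[0,0,0],"twist":[0,0,0],"grip":-1},{"translation":[0,0,0],"twist":[0,0,0],"grip":-1},{"translation":[0,0,0],"twist":[0,0,0],"grip":-1}]' >/dev/null
python3 go.py .515 .2025 .147
```

```text
t 14.4 pos [0.5162 0.2029 0.1517] shift mm [ 0.8 -1.   4.7] yawY 56.18 tilt: twist xy to fix [0.003  0.0031] F [0.96 0.71 1.05] T [ 0.26 -0.29  0.03] open 29.5
```

```bash
python3 -m pendant '[{"translation":[0,0,1],"twist":[0,0,0],"grip":-1},{"translation":[0,0,1],"twist":[0,0,0],"grip":-1},{"translation":[0,0,1],"twist":[0,0,0],"grip":-1},{"translation":[0,0,0],"twist":[0,0,0],"grip":-1},{"translation":[0,0,0],"twist":[0,0,0],"grip":-1},{"translation":[0,0,0],"twist":[0,0,0],"grip":-1},{"translation":[0,0,0],"twist":[0,0,0],"grip":-1},{"translation":[0,0,0],"twist":[0,0,0],"grip":-1},{"translation":[0,0,0],"twist":[0,0,0],"grip":-1},{"translation":[0,0,0],"twist":[0,0,0],"grip":-1}]' >/dev/null
python3 go.py .515 .2025 .147;  python3 - <<'E'
from h import *
o=[]
for n,(cu,cv_) in (("scene",(386,110)),("side",(221,150))):
    p,d,i=snap(n); o.append(cv2.resize(p[cv_-45:cv_+45,cu-40:cu+40],(400,450),interpolation=cv2.INTER_CUBIC))
    q=pts(i,d,np.ones((400,640),bool));v,u=np.nonzero(d>0);H,S,V=cv2.cvtColor(p[v,u][None],cv2.COLOR_RGB2HSV)[0].T
    ye=(np.hypot(q[:,0]-.515,q[:,1]-.203)<.04)&(H>=20)&(H<=34)&(S>130)&(V>80)&(q[:,2]>.11)
    print(n,ye.sum(),np.round(np.percentile(q[ye,2],[10,50,90]),4))
save("pics/s3.png",np.hstack(o))
E
```

```text
t 15.4 pos [0.5162 0.203  0.1492] shift mm [ 0.7 -1.1  2.2] yawY 56.19 tilt: twist xy to fix [0.0032 0.0032] F [0.52 1.19 3.87] T [ 0.22 -0.09  0.02] open 29.5
scene 30 [0.1327 0.1345 0.138 ]
side 61 [0.1315 0.1341 0.1367]
```

View pics/s3.png

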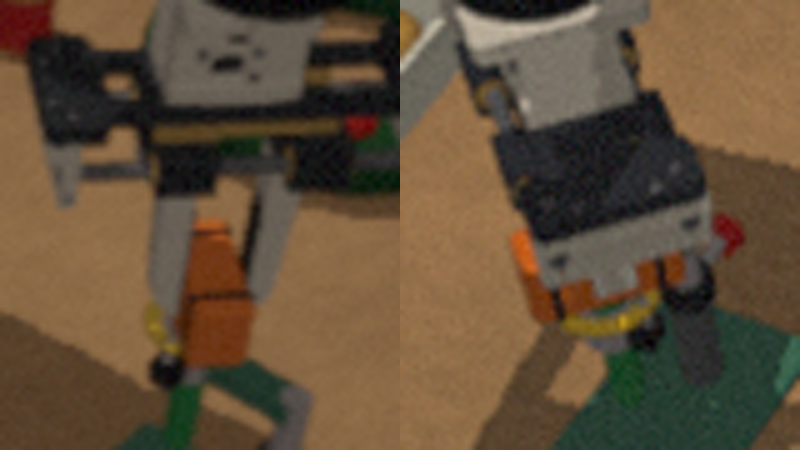

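The head is on the collar at (615,318), which is already a few mm down. I keep pressing in small steps.

```bash
python3 -m pendant '[{"translation":[0,0,1],"twist":[0,0,0],"grip":-1},{"translation":[0,0,1],"twist":[0,0,0],"grip":-1},{"translation":[0,0,0],"twist":[0,0,0],"grip":-1},{"translation":[0,0,0],"twist":[0,0,0],"grip":-1},{"translation":[0,0,0],"twist":[0,0,0],"grip":-1},{"translation":[0,0,0],"twist":[0,0,0],"grip":-1},{"translation":[0,0,0],"twist":[0,0,0],"grip":-1},{"translation":[0,0,0],"twist":[0,0,0],"grip":-1},{"translation":[0,0,0],"twist":[0,0,0],"grip":-1},{"translation":[0,0,0],"twist":[0,0,0],"grip":-1}]' >/dev/null
python3 go.py .515 .2025 .147
```

```text
t 16.5 pos [0.5163 0.2032 0.149 ] shift mm [ 0.7 -1.3  2. ] yawY 56.19 tilt: twist xy to fix [0.0037 0.0035] F [-0.09  1.42  2.34] T [ 0.2   0.02 -0.02] open 29.4
```

```bash
python3 -m pendant '[{"translation":[0,0,1],"twist":[0,0,0],"grip":-1},{"translation":[0,0,1],"twist":[0,0,0],"grip":-1},{"translation":[0,0,1],"twist":[0,0,0],"grip":-1},{"translation":[0,0,1],"twist":[0,0,0],"grip":-1},{"translation":[0,0,1],"twist":[0,0,0],"grip":-1},{"translation":[0,0,1],"twist":[0,0,0],"grip":-1},{"translation":[0,0,1],"twist":[0,0,0],"grip":-1},{"translation":[0,0,1],"twist":[0,0,0],"grip":-1},{"translation":[0,0,1],"twist":[0,0,0],"grip":-1},{"translation":[0,0,1],"twist":[0,0,0],"grip":-1}]' >/dev/null
python3 go.py .515 .2025 .147
```

```text
t 17.5 pos [0.5163 0.2032 0.1487] shift mm [ 0.7 -1.3  1.6] yawY 56.22 tilt: twist xy to fix [0.0048 0.0053] F [-4.76 -0.39 10.89] T [-0.19  0.87 -0.04] open 29.9
```

```bash
python3 -m pendant '[{"translation":[0,0,1],"twist":[0,0,0],"grip":-1},{"translation":[0,0,1],"twist":[0,0,0],"grip":-1},{"translation":[0,0,1.2],"twist":[0,0,0],"grip":-1},{"translation":[0,0,1.2],"twist":[0,0,0],"grip":-1},{"translation":[0,0,1.2],"twist":[0,0,0],"grip":-1},{"translation":[0,0,1.2],"twist":[0,0,0],"grip":-1},{"translation":[0,0,1.2],"twist":[0,0,0],"grip":-1},{"translation":[0,0,1.2],"twist":[0,0,0],"grip":-1},{"translation":[0,0,1.2],"twist":[0,0,0],"grip":-1},{"translation":[0,0,1.2],"twist":[0,0,0],"grip":-1}]' >/dev/null
python3 go.py .515 .2025 .147
cat > col.py <<'E'
from h import *
for n in ("scene","side"):
    p,d,i=snap(n)
    q=pts(i,d,np.ones((400,640),bool));v,u=np.nonzero(d>0);H,S,V=cv2.cvtColor(p[v,u][None],cv2.COLOR_RGB2HSV)[0].T
    near=np.hypot(q[:,0]-.515,q[:,1]-.203)<.045
    ye=near&(H>=20)&(H<=34)&(S>130)&(V>80)&(q[:,2]>.11)&(q[:,2]<.15)
    og=near&(H>=3)&(H<=14)&(S>150)&(q[:,2]>.11)
    print(n,"yellow",ye.sum(),np.round(np.percentile(q[ye,2],[10,50,90]),4),"orange z",np.round(np.percentile(q[og,2],[1,3,50,97,99]),4))
E
python3 col.py
```

```text
t 18.5 pos [0.5163 0.2032 0.1486] shift mm [ 0.7 -1.3  1.6] yawY 56.25 tilt: twist xy to fix [0.0061 0.0073] F [-4.86 -0.81 12.3 ] T [-0.2   1.06 -0.01] open 29.7
scene yellow 28 [0.1317 0.1337 0.1358] orange z [0.1389 0.1404 0.1685 0.1716 0.3279]
side yellow 57 [0.1307 0.1339 0.1352] orange z [0.1327 0.1366 0.1497 0.171  0.3319]
```

Hard stop: z holds at 0.1486 while the force rises to about 12 N, about 14 N on the stand. The head underside at about 0.135 is 6.5 mm below the free collar top. I relax, open and retreat.

```bash
python3 -m pendant '[{"translation":[0,0,0],"twist":[0,0,0],"grip":-1},{"translation":[0,0,0],"twist":[0,0,0],"grip":-1},{"translation":[0,0,0],"twist":[0,0,0],"grip":-1},{"translation":[0,0,0],"twist":[0,0,0],"grip":-1},{"translation":[0,0,0],"twist":[0,0,0],"grip":0.3},{"translation":[0,0,0],"twist":[0,0,0],"grip":0.3},{"translation":[0,0,0],"twist":[0,0,0],"grip":0.3},{"translation":[0,0,0],"twist":[0,0,0],"grip":0.3},{"translation":[0,0,0],"twist":[0,0,0],"grip":0.3},{"translation":[0,0,0],"twist":[0,0,0],"grip":0.3}]' >/dev/null
python3 go.py .515 .2025 .147; python3 col.py
```

```text
t 19.6 pos [0.5146 0.2022 0.146 ] shift mm [-0.2  0.5 -1. ] yawY 56.24 tilt: twist xy to fix [0.0018 0.0047] F [0.72 0.32 0.93] T [-0.03 -0.01  0.04] open 60.2
scene yellow 36 [0.1326 0.1341 0.1359] orange z [0.1391 0.1418 0.169  0.1724 0.3258]
side yellow 37 [0.1312 0.1344 0.1359] orange z [0.1352 0.1375 0.1477 0.1712 0.1728]
```

```bash
python3 -m pendant '[{"translation":[0,0,-10],"twist":[0,0,0],"grip":0.3},{"translation":[0,0,-20],"twist":[0,0,0],"grip":0.3},{"translation":[0,0,-30],"twist":[0,0,0],"grip":0.3},{"translation":[0,0,-30],"twist":[0,0,0],"grip":0.3},{"translation":[0,0,-30],"twist":[0,0,0],"grip":0.3},{"translation":[35,0,0],"twist":[0,0,0],"grip":0.3},{"translation":[40,0,0],"twist":[0,0,0],"grip":0.3},{"translation":[40,0,0],"twist":[0,0,0],"grip":0.3},{"translation":[20,0,0],"twist":[0,0,0],"grip":0.3},{"translation":[0,0,0],"twist":[0,0,0],"grip":0.3}]' >/dev/null
python3 go.py .515 .2025 .147; python3 col.py
python3 - <<'E'
from h import *
o=[]
for n,(cu,cv_) in (("scene",(386,125)),("side",(221,165))):
    p,d,i=snap(n); save(f"pics/{n}_end.png",p); o.append(cv2.resize(p[cv_-65:cv_+65,cu-60:cu+60],(400,433),interpolation=cv2.INTER_CUBIC))
    q=pts(i,d,np.ones((400,640),bool))
    t=q[(np.hypot(q[:,0]-.515,q[:,1]-.203)<.045)&(q[:,2]>.164)&(q[:,2]<.18)]
    print(n,"top",len(t),np.percentile(t[:,2],[50,90]),cv2.minAreaRect((t[:,:2]*1000).astype(np.float32)))
    A=np.c_[t[:,:2]-t[:,:2].mean(0),np.ones(len(t))]; print("top slope",np.linalg.lstsq(A,t[:,2],rcond=None)[0])
    for nm,c,zt in(("candle",(.494,.0085),.07),("mug",(.738,.155),.09)):
        t=q[(np.hypot(q[:,0]-c[0],q[:,1]-c[1])<.06)&(abs(q[:,2]-zt)<.004)]; print(nm,len(t),np.round(t.min(0),3),np.round(t.max(0),3))
    z0=np.load(n+"0.npz")["p"]; m=lambda p:(lambda h:(h[...,0]>50)&(h[...,0]<75)&(h[...,1]>150)&(h[...,2]>50))(cv2.cvtColor(p,cv2.COLOR_RGB2HSV))
    b=(slice(260,345),slice(270,390)) if n=="scene" else (slice(165,230),slice(350,450))
    print("gun green centroid before/after",[np.round(np.mean(np.nonzero(m(x)[b]),1),1) for x in (z0,p)])
save("pics/end.png",np.hstack(o))
E
```

```text
t 20.7 pos [0.3993 0.2795 0.2791] shift mm [-138.    -0.6  133.2] yawY 56.08 tilt: twist xy to fix [0.0091 0.0078] F [ 0.67  0.68 -0.21] T [-0.02  0.05 -0.01] open 60.3
scene yellow 45 [0.1325 0.1342 0.1353] orange z [0.1395 0.1408 0.1689 0.1722 0.1724]
side yellow 68 [0.1304 0.1344 0.1368] orange z [0.1359 0.139  0.1673 0.1723 0.1733]
scene top 265 [0.17013423 0.17169877] ((517.417236328125, 202.2213592529297), (30.039247512817383, 72.04068756103516), 57.4498291015625)
top slope [0.00100302 0.04633758 0.16983025]
candle 258 [ 0.471 -0.016  0.066] [0.518 0.033 0.073]
mug 222 [0.699 0.116 0.086] [0.779 0.197 0.093]
gun green centroid before/after [array([41.6, 49.4]), array([41.5, 49.7])]
side top 340 [0.16988409 0.17210664] ((515.2815551757812, 203.79010009765625), (32.87091064453125, 72.88237762451172), 57.315670013427734)
top slope [0.02615343 0.02158524 0.16974073]
candle 334 [ 0.469 -0.015  0.066] [0.518 0.035 0.074]
mug 137 [0.698 0.116 0.086] [0.777 0.195 0.094]
gun green centroid before/after [array([38.3, 55.1]), array([38.1, 55. ])]
```

View pics/end.png

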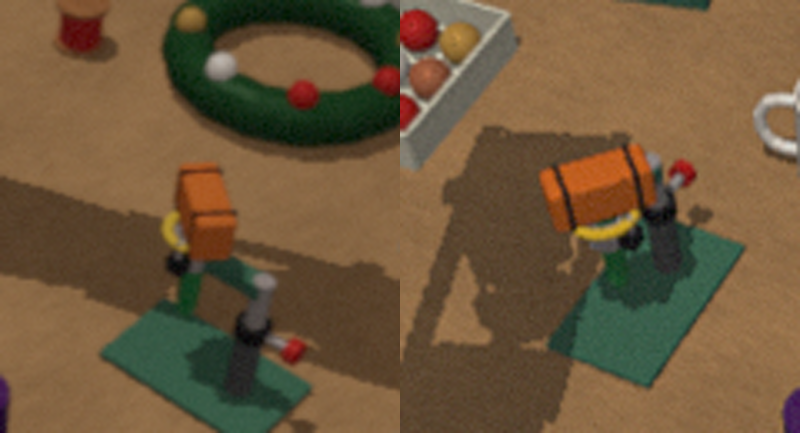

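The final crops show the mallet upright in the ring, head at (205,212) and (597,187). The handle comes out below the ring and the collar is held down. The collar median is 0.1343 against 0.1388 free, about 4.5 mm down, so the catch holds. Nothing else has moved.

```bash
python3 -c "
from plant import robot
print(robot.close_job())"
```

```text
the job is handed in; nothing more can be done
None
```

I took the small mallet out of the candle block by its head and lowered it handle first through the ring. I pressed until the collar hit its stop, then let go and handed the job in at about 21 s.

- **Pressing force:** the last wrist reading was about 12 N, roughly 14 N on the stand with the mallet's weight added. I read the force only at the end of each call, so a short peak in between would not show.
- **Collar at its stop:** the tool stopped moving at z 0.1486 while the force rose, and the head underside was about 6.5 mm below the free collar top. I saw this only through force and depth, because the joints can't be read directly.
- **Catch:** after release the collar stays about 4.5 mm down, within the 3 to 5 mm the catch should hold.
- **Mallet position:** it looks upright. The two cameras put its centre about 2 mm apart, within calibration. The slopes fitted to its top (0.00 to 0.05) also disagree, because those points include some side faces.
- **Bystanders:** the candle, mug and glue gun show no movement beyond measuring noise. The gripper is clear of everything.

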